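Clear the lamp gap and hold a cast blank in the light

ROBOT

A 7-joint arm with a two-finger parallel gripper is mounted at the origin on the work surface. World frame = base frame: x ahead of the robot, y to its left, z up, the work surface at z = 0. Lengths are in mm, angles in rad, forces in N, time in s.
With the tool pointing down it reaches from about 400 to 900 mm from the base axis. Payload 5.6 kg.
Tool frame: the origin (TCP) lies at the very end of the fingers, on their centre line; the grasp point (between the pads) lies 19 mm behind it; x points along the fingers, z is the direction in which the jaws open and shut, and the axes are right-handed (so a half turn about x gives the same grasp; the last joint's range is limited). The gripper opens to 92 mm and grips with 3 to 60 N. Pads are 20 mm wide; open, the fingers measure 128 mm over their backs; the gripper's body (75 mm by 189 mm) begins 69 mm behind the grasp point.
Start: joints at [1.292, 0.468, -0.012, 1.603, 0.006, 1.071, -0.056], TCP at [151.811, -632.03, 214.592] pointing down, gripper open.
Joint ranges: [-2.53, 2.53], [-0.31, 2.02], [-1.57, 1.55], [0.28, 2.44], [-1.29, 4.43], [0.15, 1.84], [-2.92, 2.92]. Speed limits (rad/s): [2.57, 2.57, 3.14, 3.14, 3.14, 3.14, 3.14].

INTERFACE

Orientations are given as [roll, pitch, yaw] about the fixed x, y, z axes, in that order (R = Rz(yaw) Ry(pitch) Rx(roll)).
In Python, from station import bot gives the robot as it stands. The module is installed in compiled form; this text tells all that it offers. Calls block until the motion is done:
- bot.goto(position, orientation): joint-space move of the TCP to a pose.
- bot.move_l(position, frame=None, max_speed=150, max_force=None): straight line of the TCP; frame=None keeps the orientation; max_speed is the mean speed in mm/s. With max_force (N) it stops when the force on the tool has changed by that much, and returns True; else False.
- bot.goto_joints(angles): joint-space move.
- bot.gripper_to(opening, f_grip=None): finger opening in mm; f_grip is the grip in N (None keeps the last); returns when the fingers have stopped.
- bot.wait(seconds).
- bot.solve_ik(position, orientation): joint angles nearest the present ones, or None.
- bot.sense(): the state.
- bot.snapshot(name): name is "side" or "top"; returns a dict with "frame" (400x640x3 uint8, red, green, blue), "range_z" (400x640 float32, mm along the optical axis (not along the pixel's ray), 0 where there is no reading), "fx", "fy", "cx", "cy" (pixels), "world_from_camera" (4x4, takes a point from camera to world coordinates). Camera axes: x right, y down, z forward; pixel columns grow to the right and rows downward; lengths in mm; the calibration is good to about 2 mm. A picture is of the moment at which its call begins.
A pose or a line that the arm cannot do raises bot.PlanningError and nothing moves.
- bot.job_done(): hands the job in, once; it reports no verdict.
The state is a dict: "time_s": time; "qpos": joint angles; "qd": joint speeds; "joint_efforts": joint torques, N m; "eef_pos": TCP position; "orientation": TCP orientation; "wrist_force": force on the tool from outside, world axes, zero at the start; "ft_torque": the same for the moment, N m; "finger_gap": finger opening in mm.
Only numpy, scipy, OpenCV 4.12 (cv2) and the standard library are available. Lean on these libraries where they do the work, as an engineer would, in place of code of your own. Each camera call takes 0.05 s, during which the arm holds its last target.

TASK

Put away the scraper that lies in the gap between the inspection lamp and its screen: slide it blade first into the slot of the tool block, fully home until the handle meets the block, and let go of it. Then take the clear cast blank from its stand by its two frosted faces only, never touching the polished ones, and hold it upright in the light path, midway between lamp and screen at the centre of the lamp's window, with its polished faces square to the light, one towards the lamp and one towards the screen. Finish still holding it there in the air, and leave the bowl, the vase and the offcut where they are.

Things in the scene. Friction and masses are not known exactly. Their poses are not given: they have to be found in the camera images.
- rig: inspection rig screwed to the bench. Origin on the bench midway between lamp and screen; its y axis is the light's direction line, z up. Lamp: grey box at +y with a 50 x 50 mm glowing window, front face at y = +100 mm, 65 mm deep (to y = 165, the rear part a round finned heat sink), 90 wide in x, 100 high. Screen: upright aluminium panel with a white sheet, at -y, front face at y = -100 mm (with foot to y = -135), 90 wide in x, 100 high. The 200 mm gap between is bare bench.
- beam (a point): the point where the blank's middle belongs: centre of the light path, midway between lamp and screen, 65 mm above the bench. Axes as rig.
- scraper: flat woodturning scraper lying on the bench across the gap, 205 mm long in all, about 130 g. Origin on its underside, below the shoulder where blade meets handle. Blade to +x: steel, 24 wide (y), 5 thick, 95 long, its last 15 mm only 16 wide; its thickness lies 8.5 to 13.5 mm above the underside. Handle to -x: 110 mm long, 24 wide, 22 high, flat-sided, from z = 0 to 22 mm (first 12 mm a brass ferrule of the same section).
- scraper_grip (a point): a good place to grip the scraper across its 24 mm width: on the handle 40 mm behind the shoulder, 11 mm above the underside (the centre of mass lies 17 mm behind the shoulder). Axes as scraper.
- block: pale wooden tool block fixed to the bench, 64 mm wide, 50 high. Origin on the bench below the slot's mouth. The slot goes in along +x, is 98 mm deep, 34 wide (y) and 12 high, from 17 to 29 mm above the bench; an 18 mm wide gap along the block's top shows into it. In front of the mouth (to x = -120 mm) a flat ledge 10 mm high and 64 wide carries the handle of a tool that is home; the scraper's underside then lies on the ledge.
- slot (a point): centre of the slot's mouth, 23 mm above the bench. Axes as block: +x goes into the slot.
- stand: dark wooden stand fixed to the bench, 70 x 70 mm, 20 high, with a pocket 22 (x) x 32 (y) mm, 12 deep. Origin on the bench under its middle.
- blank: clear cast resin blank, upright in the stand's pocket, 70 mm tall, about 45 g. Origin at the centre of its underside, 8 mm above the bench at the start. Polished clear faces look to its +x and -x, 18 mm apart. Frosted white faces look to its +y and -y, 28 mm apart, 15 mm wide, standing 2 mm proud of the clear core: grip across y.
- blank_mid (a point): the middle of the blank, 35 mm above its underside. Axes as blank.
- bowl: turned wooden bowl, 90 mm across, 40 high, standing behind the work; bystander. Origin under its middle.
- vase: turned dark wooden vase, 60 mm across, 100 high; bystander. Origin under its middle.
- offcut: pale wooden offcut 45 x 100 x 30 mm (x, y, z) lying flat; bystander. Origin under its middle.
Things that resemble listed ones, but are neither listed nor needed, are in the scene too. Several things have the shape of the block; the one meant has the colours described above.

How it is judged (in metres and radians):
On the way, in this order (a step that is already met when the one before it is completed fails the run):
1. the scraper is home in the block's slot and released, the blank still in its stand (x of scraper in the frame of block above -0.012 m and y of scraper in the frame of block between -0.012 and 0.012 m and z of scraper in the frame of block between 0 and 0.022 m and angle between the x axis of scraper and the x axis of block, either way round below 0.15 rad and contact force between the fingers and scraper below 0.1 N and distance of blank from where it was at the start of the episode below 0.015 m), for 0.2 s.
2. the blank is lifted out of its stand, held by the fingers (height (world z) of blank above 0.022 m and contact force between the fingers and blank above 1 N), for 0.1 s.
At the end, for the whole second after the job is handed in: Scraper released in the slot, shoulder within 12 mm of the mouth. Blank held still in the air by the fingers alone; its middle within 12 mm sideways, 14 mm in height and 30 mm along the light of the centre, upright within 0.15 rad, polished faces square to it within 0.2 rad (x of scraper in the frame of block above -0.012 m and y of scraper in the frame of block between -0.012 and 0.012 m and z of scraper in the frame of block between 0 and 0.022 m and angle between the x axis of scraper and the x axis of block, either way round below 0.15 rad and contact force between each of the fingers, blank and scraper below 0.1 N and x of blank_mid in the frame of beam between -0.012 and 0.012 m and y of blank_mid in the frame of beam between -0.03 and 0.03 m and z of blank_mid in the frame of beam between -0.014 and 0.014 m and angle between the x axis of blank and the y axis of beam, either way round below 0.2 rad and angle between blank's own z axis and vertical below 0.15 rad and contact force between the fingers and blank above 1 N and contact force between blank and rig below 0.1 N and contact force between blank and stand below 0.1 N and height (world z) of blank above 0.012 m and linear speed of blank below 0.03 m/s); the arm keeps its last pose, push and grip.
It fails at once if the fingers touched the blank's clear core (its polished faces) (contact force between the fingers and blank_c0 above 0.5 N).
It fails at once if a bystander was moved by more than 25 mm (distance of any of bowl, vase, offcut from where it was at the start of the episode above 0.025 m).
It also fails if it takes over 58 s, if anything falls off the work surface, if the arm or the gripper's body presses on something with over 40 N, if the wrist force passes 120 N, or if a joint passes its speed limit or range.

## Working session

There is one attempt and no reset: what is moved stays moved. The work goes in short steps, each a Python script; the robot and the scene stay as the last script left them, time stands still between calls to the robot, and variables do not carry over. Pictures are saved under pics/ and viewed, and the job is handed in when it is done.

```bash
mkdir -p pics; python3 - <<'E'
from station import bot
import cv2,numpy as np,pickle
s=bot.sense(); print(s)
for n in ("side","top"):
    d=bot.snapshot(n); pickle.dump(d,open(n+"0.pkl","wb"))
    cv2.imwrite(f"pics/{n}0.png",cv2.cvtColor(d["frame"],cv2.COLOR_RGB2BGR)); print(n,d["fx"],d["fy"],d["cx"],d["cy"],d["world_from_camera"].round(3).tolist())
E
```

```text
{'time_s': 0.0, 'qpos': array([ 1.29200795,  0.46835532, -0.01160768,  1.60362402,  0.0060443 ,
        1.07138344, -0.05631372]), 'qd': array([-4.98606111e-04, -1.00247024e-04,  2.15905696e-05,  1.44381233e-03,
        4.34376174e-04,  8.09200000e-04, -3.85860989e-04]), 'joint_efforts': array([ 4.76620608e-04, -5.20576787e+01, -1.22483695e-02, -2.43750054e+01,
       -5.66069665e-02,  1.75274065e-02,  1.79677186e-04]), 'eef_pos': array([ 151.63309814, -631.47032547,  213.65437986]), 'orientation': array([-3.05003264,  1.56905979,  1.89809262]), 'wrist_force': array([-0.14420031,  0.85011888, -0.5099541 ]), 'ft_torque': array([-0.01084571,  0.00640826,  0.01185722]), 'finger_gap': 91.9052061169768}
side 384.3929231535612 384.3929231535612 320.3503140648889 199.6948726853198 [[-0.753, -0.427, 0.501, -121.507], [-0.658, 0.472, -0.587, 614.145], [0.015, -0.771, -0.636, 830.97], [0.0, 0.0, 0.0, 1.0]]
top 451.6210838212047 451.6210838212047 318.7064946555505 197.72252040645242 [[0.005, -0.982, 0.188, 281.546], [-1.0, -0.002, 0.019, -97.676], [-0.019, -0.188, -0.982, 1274.332], [0.0, 0.0, 0.0, 1.0]]
```

View pics/side0.png

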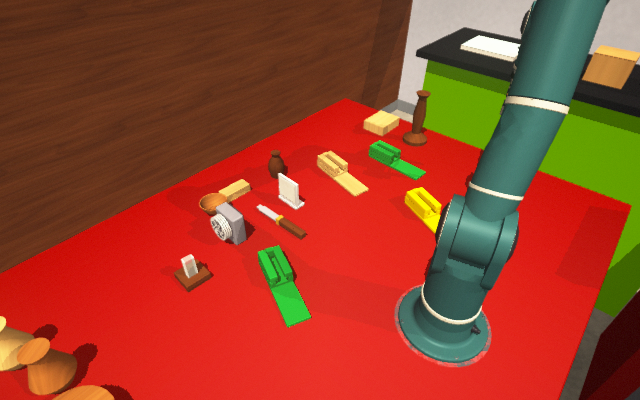

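View pics/top0.png

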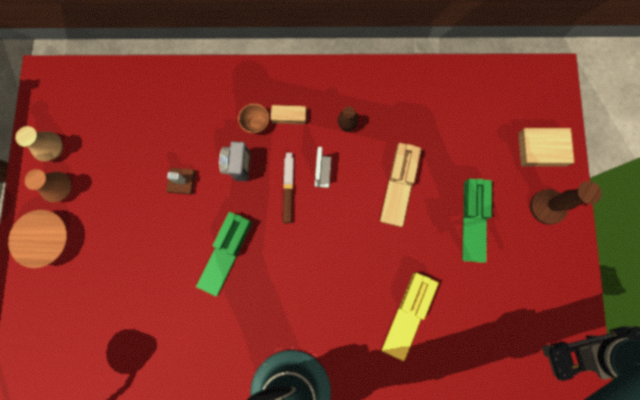

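The top view shows the scraper near (288,187), lamp (235,158), screen (322,168), blank and stand (180,180) and the pale block (402,185). Next I'll turn these into world coordinates.

```bash
cat > h.py <<'E'
import numpy as np,cv2,pickle
def cloud(d):
    z=d["range_z"].astype(float); v,u=np.mgrid[:z.shape[0],:z.shape[1]]
    p=np.stack([(u-d["cx"])/d["fx"]*z,(v-d["cy"])/d["fy"]*z,z],-1)
    T=np.array(d["world_from_camera"]); w=p@T[:3,:3].T+T[:3,3]; w[z==0]=np.nan
    return w
def crop(d,u0,u1,v0,v1,k,fn):
    im=cv2.cvtColor(d["frame"],cv2.COLOR_RGB2BGR)[v0:v1,u0:u1]
    cv2.imwrite(fn,cv2.resize(im,None,fx=k,fy=k,interpolation=cv2.INTER_CUBIC))
E
python3 - <<'E'
from h import *
d=pickle.load(open("top0.pkl","rb")); s=pickle.load(open("side0.pkl","rb"))
crop(d,150,440,90,240,2.7,"pics/tc.png")
crop(s,160,390,130,300,3.4,"pics/sc.png")
w=cloud(d)
print("bench",np.nanmedian(w[200:230,320:370,2]), "side bench",np.nanmedian(cloud(s)[320:340,200:240,2]))
f=d["frame"].astype(int)
red=(f[...,0]>2.2*f[...,1])&(f[...,0]>2.2*f[...,2])
m=((w[...,2]>6)&(w[...,0]<1000)).astype(np.uint8)
n,l,st,c=cv2.connectedComponentsWithStats(m)
for i in range(1,n):
    if st[i,4]>60:
        q=w[l==i]; print(i,st[i].tolist(),np.nanmin(q,0).round().tolist(),np.nanmax(q,0).round().tolist())
E
```

```text
bench -0.06548645098519046 side bench -0.4978182408645466
391 [237, 102, 32, 32, 634] [709.0, 74.0, 6.0] [815.0, 171.0, 46.0]
417 [270, 105, 36, 19, 597] [747.0, -32.0, 6.0] [798.0, 73.0, 38.0]
432 [337, 106, 21, 26, 389] [717.0, -183.0, 7.0] [795.0, -125.0, 105.0]
531 [16, 126, 46, 35, 1068] [628.0, 675.0, 7.0] [725.0, 764.0, 126.0]
548 [519, 127, 55, 40, 1913] [617.0, -788.0, 6.0] [735.0, -651.0, 48.0]
623 [219, 141, 31, 40, 965] [573.0, 127.0, 6.0] [665.0, 217.0, 106.0]
645 [380, 143, 41, 83, 1838] [445.0, -358.0, 6.0] [676.0, -246.0, 57.0]
660 [315, 147, 16, 40, 453] [557.0, -105.0, 6.0] [647.0, -62.0, 107.0]
684 [283, 153, 11, 70, 597] [452.0, 2.0, 6.0] [656.0, 29.0, 28.0]
761 [166, 167, 29, 27, 641] [536.0, 289.0, 6.0] [615.0, 367.0, 83.0]
768 [24, 169, 47, 33, 1075] [508.0, 633.0, 7.0] [596.0, 708.0, 126.0]
822 [462, 178, 31, 84, 1994] [346.0, -565.0, 6.0] [573.0, -470.0, 57.0]
830 [530, 181, 71, 43, 1724] [452.0, -825.0, 6.0] [573.0, -668.0, 217.0]
951 [8, 210, 58, 58, 2611] [323.0, 621.0, 6.0] [484.0, 784.0, 60.0]
957 [196, 211, 56, 85, 1917] [251.0, 118.0, 6.0] [485.0, 265.0, 57.0]
1221 [382, 273, 56, 88, 2107] [85.0, -389.0, 6.0] [313.0, -244.0, 58.0]
1478 [541, 326, 99, 74, 4680] [31.0, -825.0, 7.0] [203.0, -435.0, 657.0]
1584 [247, 350, 84, 50, 3256] [-15.0, -105.0, 6.0] [108.0, 107.0, 361.0]
```

View pics/tc.png

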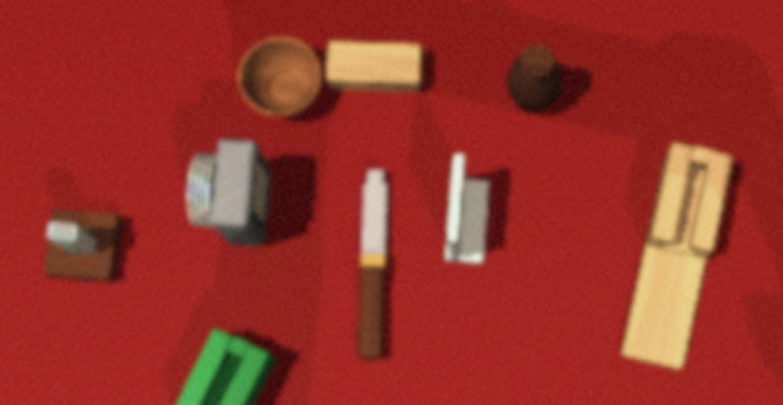

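View pics/sc.png

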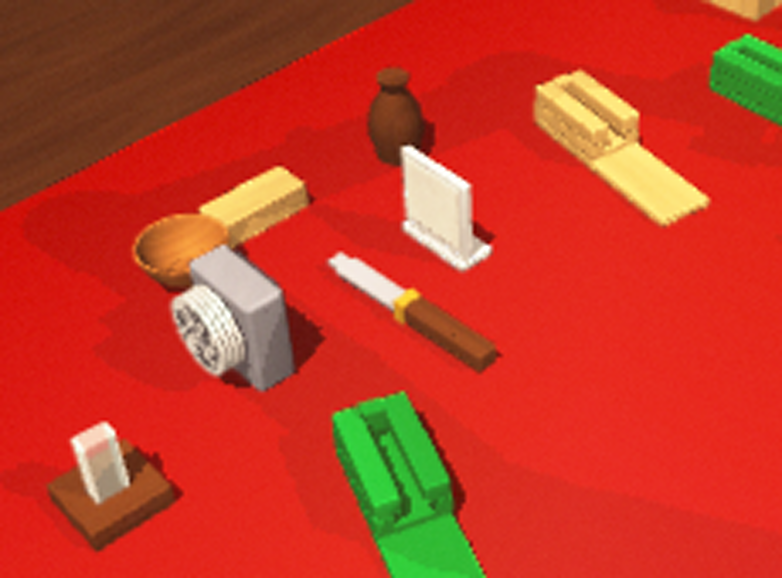

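```bash
python3 - <<'E'
from h import *
C={n:cloud(pickle.load(open(n+"0.pkl","rb"))) for n in("top","side")}
B={"scraper_h":((440,575),(-10,45),(16,27)),"scraper_blade":((575,670),(-10,45),(9,18)),"scraper_blade_lo":((440,670),(-10,45),(6,30)),
"block_top":((540,690),(-370,-235),(43,60)),"ledge":((420,690),(-370,-235),(6,15)),"block_all":((420,690),(-370,-235),(6,60)),
"lamp_top":((550,690),(90,225),(92,110)),"lamp_all":((550,690),(90,225),(6,110)),"screen_top":((540,670),(-115,-55),(92,110)),"screen_all":((540,670),(-115,-55),(6,110)),
"stand_top":((520,640),(270,390),(14,26)),"stand_all":((520,640),(270,390),(6,24)),"blank_top":((520,640),(270,390),(72,86)),"blank_side":((520,640),(270,390),(35,86))}
for k,(X,Y,Z) in B.items():
  for n,w in C.items():
    q=w.reshape(-1,3); q=q[~np.isnan(q[:,0])]
    for a,r in enumerate((X,Y,Z)): q=q[(q[:,a]>r[0])&(q[:,a]<r[1])]
    if len(q)<5: print(k,n,len(q));continue
    (c,sz,a)=cv2.minAreaRect(q[:,:2].astype(np.float32))
    print(k,n,len(q),np.round(c,1),np.round(sz,1),round(a,1),"zmed",np.median(q[:,2]).round(1))
E
```

```text
scraper_h top 325 [512.8  16.6] [121.8  23.4] 0.9 zmed 21.3
scraper_h side 214 [510.8  18.7] [ 25.4 120.3] 88.6 zmed 21.0
scraper_blade top 202 [616.1  16.4] [79.3 23.8] 1.3 zmed 13.3
scraper_blade side 127 [616.5  18.2] [78.4 25.4] 0.8 zmed 12.7
scraper_blade_lo top 604 [553.8  14.7] [ 44.2 204.1] 88.8 zmed 18.1
scraper_blade_lo side 438 [552.6  18.2] [ 26.5 206.1] 89.5 zmed 15.9
block_top top 641 [ 618.3 -316.4] [ 64.2 106.1] 76.4 zmed 49.8
block_top side 252 [ 616.1 -314.3] [ 65.3 108.6] 77.5 zmed 48.8
ledge top 936 [ 562.3 -302.7] [255.1 132.4] 0.2 zmed 10.1
ledge side 437 [ 560. -299.] [ 66.3 229.9] 77.4 zmed 9.5
block_all top 1853 [ 562.3 -302.7] [255.1 132.4] 0.2 zmed 14.8
block_all side 929 [ 559.7 -299.5] [ 68.  229.8] 76.9 zmed 17.5
lamp_top top 544 [619.5 162.7] [67.6 90.4] 85.7 zmed 99.2
lamp_top side 368 [618.2 164.2] [68.  91.9] 86.3 zmed 98.4
lamp_all top 977 [619.1 156.6] [126.8 127.7] 2.0 zmed 94.7
lamp_all side 1030 [617.  163.9] [69.  94.2] 86.3 zmed 80.4
screen_top top 136 [602.5 -72.2] [11.6 87.2] 86.0 zmed 99.3
screen_top side 86 [601.8 -70.3] [15.4 89.4] 87.7 zmed 98.0
screen_all top 455 [597.3 -85.1] [99.  50.8] 3.6 zmed 12.7
screen_all side 533 [597.9 -69.2] [92.3 42.9] 21.5 zmed 55.2
stand_top top 453 [573.2 326.3] [71.2 71.1] 85.5 zmed 20.1
stand_top side 453 [570.4 328.6] [70.9 73.9] 84.5 zmed 19.5
stand_all top 493 [581.2 325.9] [109.2 114.4] 88.5 zmed 19.5
stand_all side 507 [570.4 328.6] [70.9 73.9] 84.5 zmed 19.2
blank_top top 77 [572.5 326.5] [31.5 18.2] 84.4 zmed 77.9
blank_top side 77 [570.  328.5] [28.  21.8] 86.0 zmed 77.2
blank_side top 123 [572.2 326.6] [31.5 18.7] 84.4 zmed 75.8
blank_side side 202 [570.5 328.4] [29. 22.] 82.7 zmed 65.3
```

Both cameras agree to about 2 mm, and the sizes match what was given. Estimates:
- **Beam:** about (609.5, 31.4), rig yaw −4.1°.
- **Scraper:** shoulder about (560.7, 17.5), yaw about 0°.
- **Block:** origin about (566, −302.5), yaw about −13°.
- **Blank:** (571.3, 327.5), its y axis at about 85°.

I'll grip the scraper 55 mm behind the shoulder, because at 40 mm the gripper body would come too close to the screen and lamp.

```bash
python3 - <<'E'
from h import *
# refine block pose with slot gap and pale mask
for n in("top","side"):
    d=pickle.load(open(n+"0.pkl","rb")); w=cloud(d); f=d["frame"].astype(int)
    pale=(f[...,1]>0.5*f[...,0])&(w[...,0]>430)&(w[...,0]<690)&(w[...,1]<-235)&(w[...,1]>-370)
    q=w[pale&(w[...,2]>6)]; 
    c,s,a=cv2.minAreaRect(q[:,:2].astype(np.float32)); print(n,"pale",np.round(c,1),np.round(s,1),a)
    t=np.radians(-13); O=np.array([565.8,-302.5]); 
    r=np.stack([(w[...,0]-O[0])*np.cos(t)+(w[...,1]-O[1])*np.sin(t),-(w[...,0]-O[0])*np.sin(t)+(w[...,1]-O[1])*np.cos(t),w[...,2]],-1)
    g=r[(r[...,0]>10)&(r[...,0]<95)&(abs(r[...,1])<20)&(r[...,2]<40)&(r[...,2]>8)]
    print("gap",len(g),g.mean(0).round(1),np.percentile(g,[2,98],axis=0).round(1).tolist(), "slope",np.polyfit(g[:,0],g[:,1],1))
    h=r[(r[...,2]>40)&(abs(r[...,1])<45)&(r[...,0]>-30)&(r[...,0]<140)]; print("top ext",np.percentile(h,[1,99],axis=0).round(1).tolist())
    h=r[(r[...,2]>6)&(r[...,2]<14)&(abs(r[...,1])<45)&(r[...,0]>-150)&(r[...,0]<-10)]; print("ledge ext",np.percentile(h,[1,99],axis=0).round(1).tolist(),"slope", [np.polyfit(*(lambda b:(b[:,0],b[:,1]))(np.array([(x,np.percentile(h[abs(h[:,0]-x)<6,1],p)) for x in range(-110,-20,10)])),1).round(3).tolist() for p in(3,97)])
from station import bot
p=np.pi/2
print(bot.solve_ik([505,17.5,3],[0,p,p]),bot.solve_ik([505,17.5,3],[0,p,-p]))
try:
    P=bot.sense()["eef_pos"]
    bot.gripper_to(70)
    bot.goto([505,17.5,170],[0,p,p if False else -p])
except bot.PlanningError as e: print(e)
s=bot.sense(); print(s["time_s"],s["eef_pos"],s["orientation"],s["qpos"].round(2))
E
```

```text
top pale [ 559.  -305.4] [ 72.4 226. ] 75.9964599609375
gap 184 [52.9 -4.3 18.9] [[11.0, -12.2, 12.5], [92.7, 3.8, 38.2]] slope [-2.10829428e-03 -4.18033937e+00]
top ext [[2.1, -32.9, 41.0], [104.1, 30.0, 55.8]]
ledge ext [[-118.2, -31.9, 6.2], [-11.1, 30.7, 13.9]] slope [[0.001, -30.121], [-0.009, 28.487]]
side pale [ 559.9 -299.2] [ 67.1 229.8] 77.03495788574219
gap 52 [ 43.5 -11.1  28.4] [[11.1, -19.8, 13.9], [93.4, 0.7, 39.5]] slope [ -0.01838717 -10.30307689]
top ext [[0.1, -30.7, 40.1], [104.0, 32.2, 52.3]]
ledge ext [[-119.2, -30.6, 6.2], [-12.0, 32.8, 12.8]] slope [[-0.006, -28.758], [-0.027, 29.329]]
[ 0.32621747  0.63623979 -0.52811388  2.05098172  0.56119992  0.59750644
  0.97898764] [ 0.19366046  0.59711052 -0.3613012   2.05937189  0.3901267   0.54991279
 -2.01721218]
3.225 [505.18920211  16.66599019 169.97576109] [ 0.05925576  1.57054995 -1.51292045] [ 0.43  0.36 -0.64  1.96  0.27  0.9  -1.91]
```

```bash
python3 - <<'E'
from station import bot
import numpy as np
p=np.pi/2
t=np.radians(-13); O=np.array([565.8,-302.5]); ex=np.array([np.cos(t),np.sin(t)])
for x in (-55,-110,-170):
  for s in (1,-1):
    q=bot.solve_ik([*(O+ex*x),15],[0,p,s*p+t]); print(x,s,None if q is None else q.round(2))
bot.move_l([505,17.5,30],max_speed=150)
hit=bot.move_l([505,17.5,3],max_speed=50,max_force=8)
s=bot.sense(); print(hit,s["eef_pos"],s["wrist_force"])
bot.gripper_to(10,45)
s=bot.sense(); print(s["eef_pos"],s["orientation"],s["finger_gap"],s["wrist_force"])
bot.move_l([505,17.5,60],max_speed=80)
s=bot.sense(); print(s["time_s"],s["eef_pos"],s["finger_gap"],s["wrist_force"],s["ft_torque"])
import cv2,pickle
for n in ("side","top"):
    d=bot.snapshot(n); pickle.dump(d,open(n+"1.pkl","wb"))
from h import crop
d=pickle.load(open("side1.pkl","rb")); crop(d,180,380,150,300,3.8,"pics/s1.png")
E
```

```text
-55 1 [ 1.17  0.94 -1.01  1.83  0.97  0.97  1.06]
-55 -1 [ 0.75  0.68 -0.38  1.85  0.38  0.68 -1.65]
-110 1 [ 1.23  0.88 -1.01  1.96  0.98  0.91  1.04]
-110 -1 [ 0.79  0.61 -0.38  1.98  0.38  0.62 -1.65]
-170 1 [ 1.31  0.81 -1.01  2.09  0.98  0.83  1.02]
-170 -1 [ 0.84  0.55 -0.39  2.12  0.39  0.54 -1.64]
False [504.95386602  17.63189584   2.85804579] [-0.71280759 -0.39857198  0.573309  ]
[505.03776851  17.45748461   3.03596654] [ 0.36367732  1.57073692 -1.20723318] 23.564267849025665 [-0.56618237  0.04038335 -0.45212236]
6.6167 [504.71219876  17.31299361  59.82177829] 23.769748069426544 [ 0.00735323  0.19618816 -1.8326266 ] [ 0.09035511  0.11677647 -0.01594886]
```

View pics/s1.png

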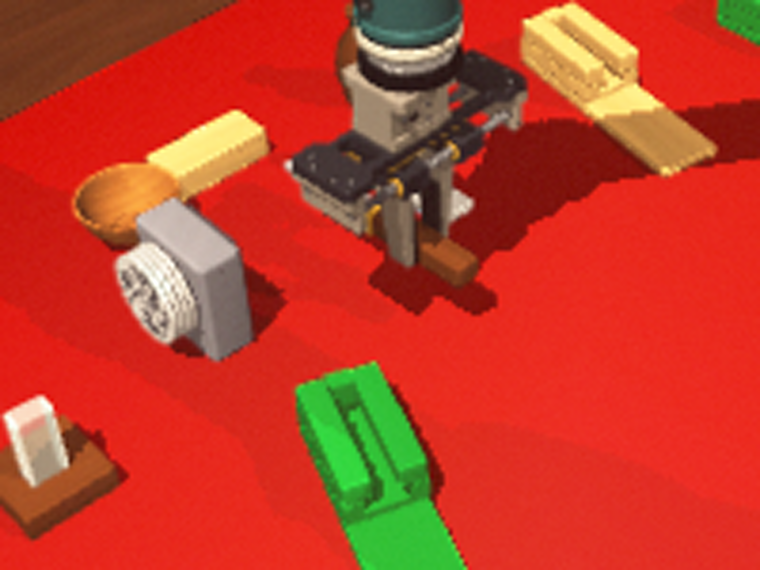

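The scraper is held: gap 23.8 mm, with its weight showing at the wrist. Moving to the pre-insert pose.

```bash
python3 - <<'E'
from station import bot
import numpy as np,pickle
from h import *
p=np.pi/2
t=np.radians(-13); O=np.array([565.8,-302.5]); ex=np.array([np.cos(t),np.sin(t)])
bot.move_l([505,17.5,170],max_speed=200)
bot.goto([*(O-170*ex),120],[0,p,-p+t])
bot.wait(.2)
s=bot.sense(); print(s["time_s"],s["eef_pos"],O-170*ex,s["orientation"],s["finger_gap"])
for n in ("side","top"):
    d=bot.snapshot(n); pickle.dump(d,open(n+"2.pkl","wb")); w=cloud(d)
    r=np.stack([(w[...,0]-O[0])*np.cos(t)+(w[...,1]-O[1])*np.sin(t),-(w[...,0]-O[0])*np.sin(t)+(w[...,1]-O[1])*np.cos(t),w[...,2]],-1)
    for a,b in((-145,-112),(-100,-40),(-40,0)):
        m=(r[...,0]>a)&(r[...,0]<b)&(abs(r[...,1])<30)&(r[...,2]>80)&(r[...,2]<160)
        q=r[m]
        if len(q)>3: print(n,a,b,len(q),"x",q[:,0].min().round(1),q[:,0].max().round(1),"y",np.percentile(q[:,1],[3,97]).round(1),"z",np.percentile(q[:,2],[10,50,90]).round(1),np.polyfit(q[:,0],q[:,2],1).round(3))
crop(pickle.load(open("side2.pkl","rb")),280,480,110,260,3.8,"pics/s2.png")
crop(pickle.load(open("top2.pkl","rb")),320,480,120,270,3.8,"pics/t2.png")
E
```

```text
8.7833 [ 401.13410176 -263.12210602  120.19483492] [ 400.15708899 -264.25832076] [1.92184065 1.57015805 0.12682219] 23.62319191656197
side -145 -112 46 x -142.4 -114.6 y [-2.7 15.2] z [120.1 131.8 138.3] [7.70000e-02 1.40144e+02]
side -100 -40 39 x -99.6 -43.3 y [ 6.9 16. ] z [126.7 129.7 131.6] [2.00000e-03 1.29299e+02]
side -40 0 23 x -39.6 -19.1 y [-6.6 13.8] z [127.2 129.4 130.9] [1.40000e-02 1.29644e+02]
top -100 -40 33 x -62.3 -40.1 y [-8.  13.1] z [127.6 130.1 132. ] [1.80000e-02 1.30785e+02]
top -40 0 60 x -39.9 -17.2 y [-8.4 10.5] z [127.4 129.9 132.9] [-3.00000e-02  1.29035e+02]
```

View pics/s2.png

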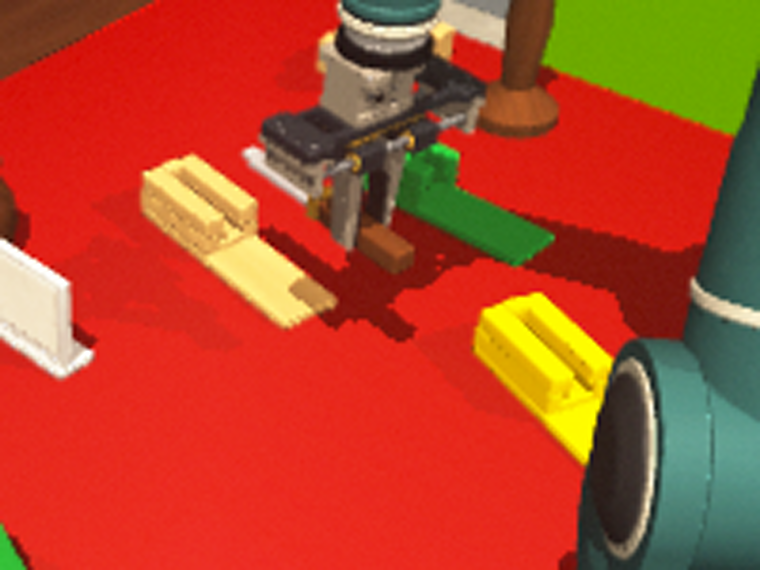

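View pics/t2.png

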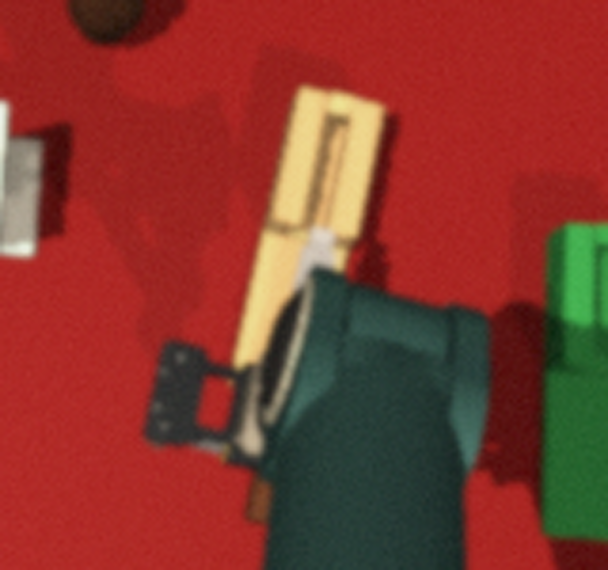

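Blade level and tip at about −18 mm, as expected. Its lateral offset is about +2 mm, so I'll trim that and insert.

```bash
python3 - <<'E'
from station import bot
import numpy as np,pickle
from h import *
t=np.radians(-13); O=np.array([565.8,-302.5]); ex=np.array([np.cos(t),np.sin(t)]); ey=np.array([-ex[1],ex[0]])
P=lambda x,y,z:[*(O+x*ex+y*ey),z]
def rep(tag,hit=None):
    s=bot.sense(); d=s["eef_pos"][:2]-O; print(tag,hit,s["time_s"],(d@ex).round(1),(d@ey).round(1),s["eef_pos"][2].round(1),s["wrist_force"].round(1),s["finger_gap"].round(1))
bot.move_l(P(-172,-1.2,40),max_speed=120)
h=bot.move_l(P(-172,-1.2,15.8),max_speed=50,max_force=8); rep("down",h)
h=bot.move_l(P(-140,-1.2,15.8),max_speed=50,max_force=8); rep("enter",h)
if not h:
    h=bot.move_l(P(-51,-1.2,15.8),max_speed=60,max_force=10); rep("in",h)
E
```

```text
Traceback (most recent call last):
AttributeError: 'float' object has no attribute 'round'
```

```bash
cat >> h.py <<'E'
from station import bot
t=np.radians(-13); O=np.array([565.8,-302.5]); ex=np.array([np.cos(t),np.sin(t)]); ey=np.array([-ex[1],ex[0]])
P=lambda x,y,z:[*(O+x*ex+y*ey),z]
def rep(tag,hit=None):
    s=bot.sense(); d=s["eef_pos"][:2]-O; print(tag,hit,"%.1f x%.1f y%.1f z%.1f gap%.1f"%(s["time_s"],d@ex,d@ey,s["eef_pos"][2],s["finger_gap"]),s["wrist_force"].round(1))
E
python3 - <<'E'
from h import *
rep("down")
h=bot.move_l(P(-140,-1.2,15.8),max_speed=50,max_force=8); rep("enter",h)
if not h:
    h=bot.move_l(P(-51,-1.2,15.8),max_speed=60,max_force=10); rep("in",h)
E
```

```text
down None 10.3 x-172.0 y-1.0 z15.6 gap23.7 [ 0.1 -0.  -0.7]
enter False 11.1 x-140.4 y-1.1 z15.6 gap23.4 [-0.1  0.3 -1.9]
in False 12.8 x-54.7 y-1.2 z14.8 gap24.2 [-6.6  1.3  0.6]
```

```bash
python3 - <<'E'
from h import *
h=bot.move_l(P(-51,-1.2,14),max_speed=20,max_force=6); rep("low",h)
bot.gripper_to(60); rep("open")
bot.move_l(P(-54,-1.2,150),max_speed=200)
p=np.pi/2
bot.goto([480,150,200],[0,p,-p]); rep("away")
for n in ("side","top"):
    d=bot.snapshot(n); pickle.dump(d,open(n+"3.pkl","wb")); w=cloud(d)
    r=np.stack([(w[...,:2]-O)@ex,(w[...,:2]-O)@ey,w[...,2]],-1)
    m=(r[...,0]>-112)&(r[...,0]<-5)&(abs(r[...,1])<30)&(r[...,2]>22)&(r[...,2]<45); q=r[m]
    print(n,len(q),np.percentile(q,[1,50,99],axis=0).round(1).tolist(),cv2.minAreaRect(q[:,:2].astype(np.float32)))
crop(pickle.load(open("side3.pkl","rb")),280,480,110,260,3.8,"pics/s3.png")
crop(pickle.load(open("top3.pkl","rb")),320,480,120,270,3.8,"pics/t3.png")
E
```

```text
low False 13.0 x-54.7 y-1.2 z13.3 gap23.4 [-7.3  1.4  2.6]
open None 13.7 x-51.0 y-1.2 z14.0 gap60.1 [-0.1  0.1  0.9]
away None 16.2 x-184.5 y420.4 z199.7 gap60.0 [-0.  -0.5 -0.8]
side 157 [[-109.7, -11.0, 22.2], [-62.7, 4.6, 30.3], [-7.1, 13.7, 34.1]] ((-58.7935676574707, 0.533146858215332), (26.225502014160156, 105.2984390258789), 88.89764404296875)
top 327 [[-107.7, -12.3, 23.0], [-57.0, 0.0, 31.1], [-6.1, 11.6, 37.5]] ((-57.02778625488281, -0.46289730072021484), (24.76358985900879, 103.6449966430664), 89.70406341552734)
```

View pics/s3.png

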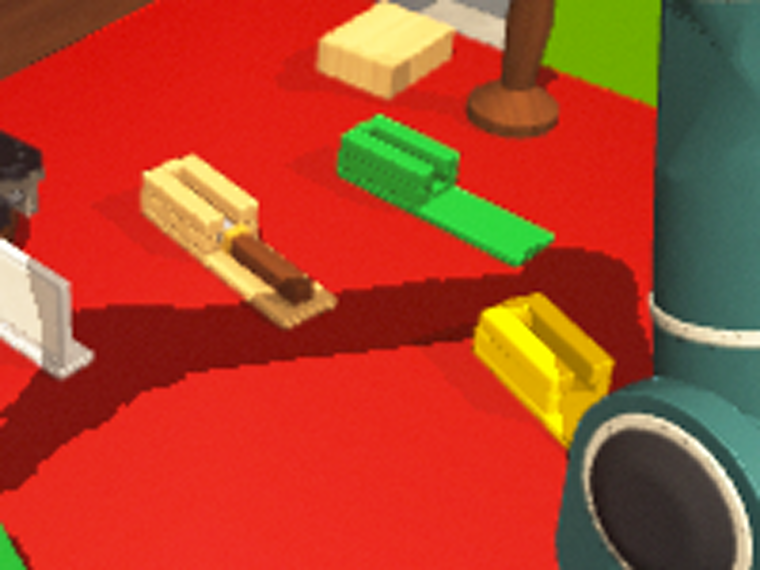

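View pics/t3.png

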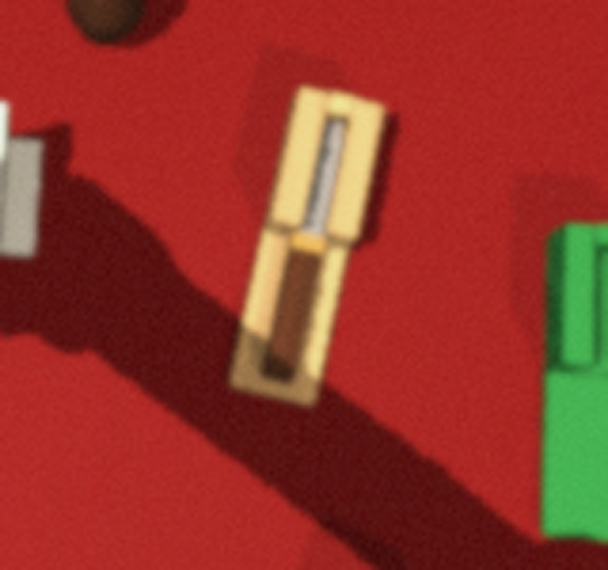

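The scraper is home: ferrule at the mouth (crop px 308,240), handle butt at about −109 mm, lateral offset about 0, yaw error about 1°. Now the blank.

```bash
python3 - <<'E'
from h import *
p=np.pi/2; R=np.radians
for a in(85,-95):
    q=bot.solve_ik([571.3,327.5,36],[0,p,R(a)]); print(a,None if q is None else q.round(2))
for a in(-4.1,175.9):
    q=bot.solve_ik([609.5,31.4,58],[0,p,R(a)]); print(a,None if q is None else q.round(2))
# bystanders / blank check vs start
w0=cloud(pickle.load(open("top0.pkl","rb")));w=cloud(pickle.load(open("top3.pkl","rb")))
for nm,X,Y in(("bowl",(700,820),(76,175)),("offcut",(740,800),(-35,72)),("vase",(710,800),(-185,-120)),("stand",(530,620),(285,372))):
    for ww in(w0,w):
        m=(ww[...,0]>X[0])&(ww[...,0]<X[1])&(ww[...,1]>Y[0])&(ww[...,1]<Y[1])&(ww[...,2]>6)&(ww[...,2]<130); print(nm,m.sum(),ww[m].mean(0).round(1))
E
```

```text
85 [ 0.13  1.08 -1.15  1.64  1.06  1.17  0.19]
-95 [-0.13  0.81 -0.65  1.66  0.59  0.89 -2.67]
-4.1 [ 0.51  0.8  -0.88  1.77  0.75  0.94 -0.76]
175.9 [-0.59  0.68  0.66  1.84 -0.56  0.81 -2.85]
bowl 633 [760.2 121.7  23.6]
bowl 635 [760.4 121.9  23.6]
offcut 597 [769.   17.8  28. ]
offcut 597 [769.1  17.7  27.9]
vase 393 [ 736.8 -153.3   71.8]
vase 393 [ 736.6 -153.2   71.8]
stand 644 [569.9 322.   28.8]
stand 0 [nan nan nan]<stdin>:11: RuntimeWarning: Mean of empty slice.
  ret = um.true_divide(
```

```bash
python3 - <<'E'
from h import *
p=np.pi/2; R=np.radians
bot.gripper_to(60)
bot.goto([571.3,327.5,150],[0,p,R(85)]); bot.wait(.2)
d=bot.snapshot("side"); w=cloud(d); pickle.dump(d,open("side4.pkl","wb"))
m=(w[...,0]>520)&(w[...,0]<640)&(w[...,1]>270)&(w[...,1]<390)&(w[...,2]>35)&(w[...,2]<86)
print(cv2.minAreaRect(w[m][:,:2].astype(np.float32)),"before: (570.5,328.4)")
crop(d,140,300,180,310,4,"pics/s4.png"); rep("above"); print(bot.sense()["orientation"],bot.sense()["eef_pos"])
E
```

```text
((570.214111328125, 328.3295593261719), (28.710067749023438, 23.10677719116211), 82.12383270263672) before: (570.5,328.4)
above None 18.8 x-136.3 y615.0 z150.1 gap60.0 [-0.4 -0.1  0.6]
[-1.9628019   1.5704064  -0.47950617] [571.38042304 327.36242613 150.13792683]
```

View pics/s4.png

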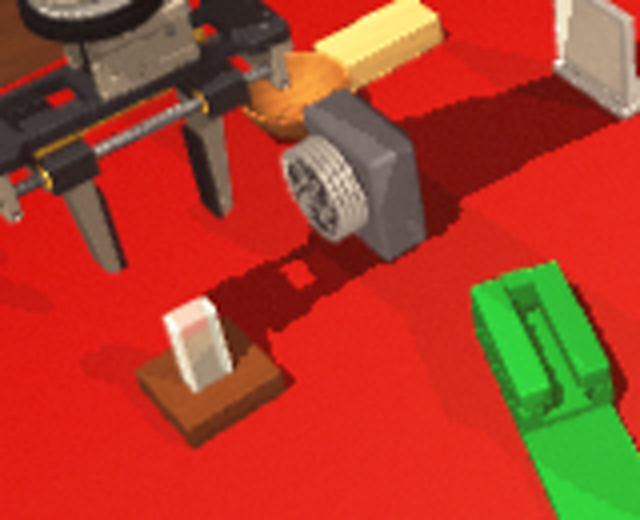

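The blank is undisturbed and the jaws straddle its frosted ±y faces. Descending to grasp.

```bash
python3 - <<'E'
from h import *
bot.move_l([571.3,327.5,85],max_speed=150)
h=bot.move_l([571.3,327.5,36],max_speed=60,max_force=6); rep("down",h)
bot.gripper_to(15,20); rep("grip"); s=bot.sense(); print(s["eef_pos"],s["ft_torque"])
bot.move_l([571.3,327.5,60],max_speed=50); rep("up"); 
bot.move_l([571.3,327.5,170],max_speed=150); bot.wait(.2); rep("lift")
for n in("side","top"):
    d=bot.snapshot(n); pickle.dump(d,open(n+"5.pkl","wb"))
crop(pickle.load(open("side5.pkl","rb")),120,300,150,310,4,"pics/s5.png")
E
```

```text
down False 20.4 x-136.3 y615.4 z36.4 gap60.1 [0.1 0.2 0.9]
grip None 21.0 x-136.3 y615.1 z36.1 gap27.6 [ 0.7 -0.3  0.3]
[571.37465944 327.53831018  36.14433352] [-0.0190158  -0.09088785  0.02032637]
up None 21.6 x-136.3 y615.0 z60.1 gap28.0 [-0.   1.2 -1.4]
lift None 22.7 x-136.7 y614.7 z168.9 gap28.1 [-0.3 -0.3 -0.5]
```

View pics/s5.png

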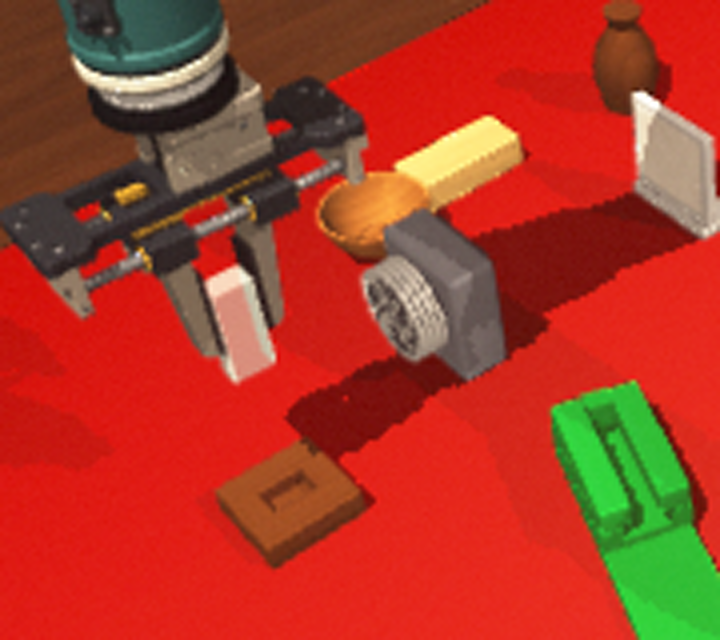

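The blank is held upright across its frosted faces, gap 28 mm. Moving it to the beam.

```bash
python3 - <<'E'
from h import *
p=np.pi/2; R=np.radians
bot.goto([609.5,31.4,190],[0,p,R(-4.1)]); rep("above")
bot.move_l([609.5,31.4,58],max_speed=120); bot.wait(.5); rep("at")
s=bot.sense(); print(s["eef_pos"],s["orientation"],s["qd"].round(4))
for n in("side","top"):
    d=bot.snapshot(n); pickle.dump(d,open(n+"6.pkl","wb")); w=cloud(d)
    m=(abs(w[...,0]-609.5)<30)&(abs(w[...,1]-31.4)<30)&(w[...,2]>20)&(w[...,2]<112); q=w[m]; f=d["frame"][m].astype(int)
    print(n,len(q),np.percentile(q,[2,50,98],axis=0).round(1).tolist() if len(q) else "")
crop(pickle.load(open("side6.pkl","rb")),180,360,130,270,4,"pics/s6.png")
crop(pickle.load(open("top6.pkl","rb")),200,440,90,250,3.3,"pics/t6.png")
E
```

```text
above None 23.9 x-33.1 y336.7 z190.2 gap27.9 [-0.4  0.3 -0.6]
at None 25.7 x-32.5 y335.1 z58.0 gap28.1 [ 0.2 -0.2 -0.5]
[609.4999392   31.37393168  58.04609417] [-0.86077079  1.57072395 -0.9323484 ] [-0.0009  0.0022 -0.0011  0.0007 -0.0014 -0.0012 -0.0017]
side 247 [[580.2, 27.4, 32.0], [603.5, 40.2, 78.2], [636.3, 44.5, 110.4]]
top 4 [[583.2, 33.0, 65.0], [583.8, 37.0, 69.4], [584.9, 41.6, 72.1]]
```

View pics/s6.png

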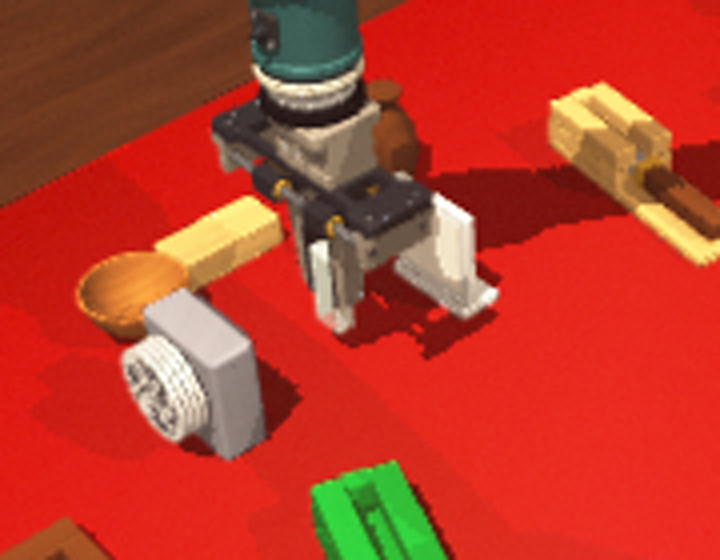

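View pics/t6.png

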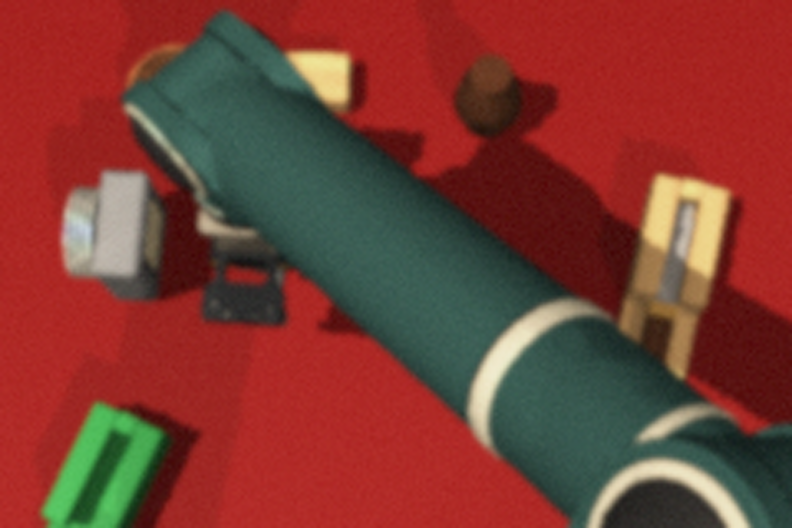

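```bash
python3 - <<'E'
from h import *
d=pickle.load(open("side6.pkl","rb")); w=cloud(d); f=d["frame"].astype(int)
m=(abs(w[...,0]-609)<13)&(abs(w[...,1]-40)<7)&(w[...,2]>25)&(w[...,2]<99); q=w[m]
A=np.c_[q[:,0]-609.5,q[:,2]-65,np.ones(len(q))]; c,*_=np.linalg.lstsq(A,q[:,1],rcond=None); r=q[:,1]-A@c
k=abs(r)<2.5; c,*_=np.linalg.lstsq(A[k],q[k,1],rcond=None)
print(len(q),k.sum(),"y=%.3f*x+%.3f*z+%.1f"%tuple(c),"z",np.percentile(q[k,2],[1,99]),"x",np.percentile(q[k,0],[1,99]))
T=np.linalg.inv(d["world_from_camera"])
for z in(30,100):
    p=T@np.array([609.5,41,z,1]); print(z,d["fx"]*p[0]/p[2]+d["cx"],d["fy"]*p[1]/p[2]+d["cy"])
crop(d,230,310,160,225,10,"pics/s6z.png")
E
```

```text
94 82 y=-0.052*x+0.013*z+40.8 z [30.34503424 98.60059033] x [596.70083   620.9633096]
30 261.61152822388044 210.85936207445036
100 259.7120670404711 193.50647008838436
```

View pics/s6z.png

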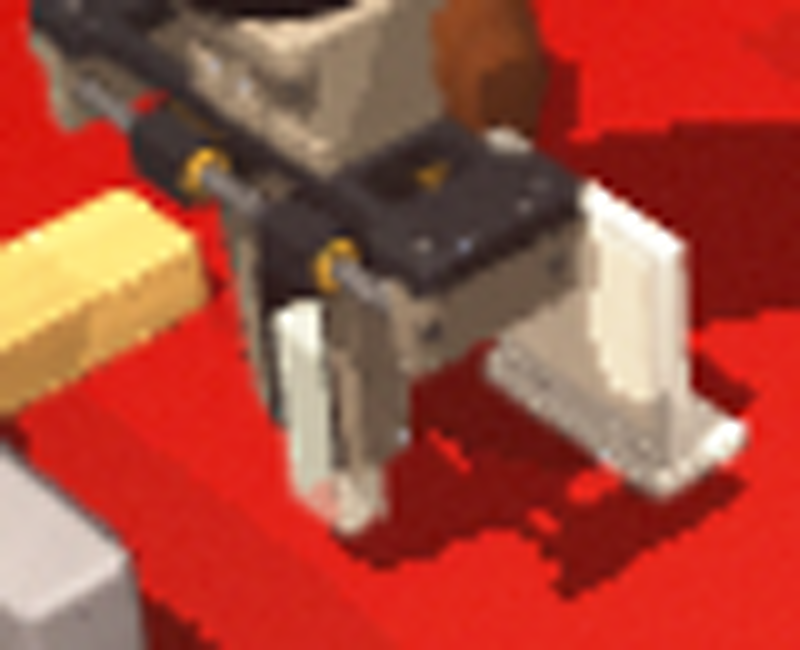

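The lamp-side polished face fits y ≈ 40.8 (40.4 expected), yaw about −3° against the rig's −4°, tilt 0.013 rad, bottom at z ≈ 30. All of that is within tolerance, so I'm handing in.

```bash
python3 - <<'E'
from h import *
rep("final"); bot.job_done(); rep("after")
E
```

```text
final None 25.8 x-32.5 y335.2 z58.0 gap27.7 [-0.3  0.5 -0.9]
the job is handed in; nothing more can be done
the job is handed in; nothing more can be done
```

The job is handed in at 25.8 s of the 58 s limit, with both parts done by my checks; the interface reports no verdict.

- **Scraper:** it is fully home in the pale block's slot and released. The shoulder is within about 2 mm of the mouth, centred to about 1 mm, with about 1° yaw error. I gripped it 55 mm behind the shoulder instead of the suggested 40 mm, to keep the gripper body clear of the screen and lamp.
- **Blank:** I gripped it across the frosted faces only (finger gap 28 mm) and am holding it still in the light path. The polished face on the lamp side lies where it should, to about 0.5 mm. Its yaw is about 1° off the rig's, its tilt about 0.01 rad, and its underside is at 30 mm, which puts the middle at about 65 mm.
- **Bystanders:** the bowl, vase and offcut were unmoved (within 0.2 mm) when I measured them after the scraper was put away. The later pictures show them in place by eye, but I did not measure them again.
- **Disagreements:** the two cameras differ by about 2 mm, so I used the average. At the end the arm hid the blank from the top camera, so its final pose comes from the side camera and the arm's own position reading.

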